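# Sort potted transformers from empty mock-up shells by heft

## Robot

A 6-joint arm with a two-finger parallel gripper is mounted at the origin on the work surface. World frame = base frame: x ahead of the robot, y to its left, z up, the work surface at z = 0. Lengths are in mm, angles in degrees, forces in N, time in s.
With the tool pointing down it reaches from about 350 to 850 mm from the base axis. Payload 8.1 kg.
Tool frame: the origin (TCP) lies midway between the tips of the shut fingers; the grasp point (between the pads) lies 19 mm behind it; z points along the fingers, y is the line along which they close (so a half turn about z gives the same grasp; the last joint's range is limited). The gripper opens to 85 mm and grips with 20 to 120 N. Pads are 22 mm wide; open, the fingers measure 114 mm over their backs; the gripper's body (76 mm by 85 mm) begins 54 mm behind the grasp point. The pads swing forward as they close: fully open they stand 13 mm farther back than shut.
Start: joints at [-4.893, 7.471, 85.268, -0, 87.261, -4.893], TCP at [600.004, 0.022, 231.292] pointing down, gripper open.
Joint ranges: [-169.43, 169.43], [-51.17, 129.36], [1.28, 143.12], [-76.62, 256.62], [0, 156.53], [-152.29, 152.29]. Speed limits (degrees/s): [136.94, 136.94, 159.86, 180, 180, 180].

## Interface

Orientations are given as [roll, pitch, yaw] about the fixed x, y, z axes, in that order (R = Rz(yaw) Ry(pitch) Rx(roll)).
In Python, from bench import sense, snapshot, camera_params, hand_in, masks_of, pinpoint gives the robot as it stands.
- The arm moves only by the tool step_arm, never from a script. Its argument "targets" is a list of rows, each an object with "angular": the turn, a rotation vector about the tool's x, y, z scaled (see below), a list of three; "dp": the shift along the tool's x, y, z scaled (see below), a list of three; "fingers": the closure, from 0 (fully open) to 1 (shut). A call has exactly 8 rows; each row is the pose to reach, as a shift and turn from the pose commanded when the call began, along the tool's axes at that moment, turning the shorter way round; what a row does not reach only later rows make up. The controller multiplies each number of a shift by 0.2 m and each number of a turn by 180 degrees. A row lasts 1/8 s, in which the tool goes at most 62.5 mm and 10.7 degrees, less where a joint would pass 70% of its speed; a pose out of reach is approached as far as the arm can. A call with a number of a shift or a turn outside -1 to 1 is refused whole. A call with a gripper value outside its range is refused whole. The fingers move at their own pace and stop on an object; "newtons" is the grip in N (left out, the last holds). Time passes only in rows, so rows that repeat a pose let the fingers close, or fill a call up. It gives the time, the measured TCP pose, the force, the opening and the grip force at its end, in the units of the state.
- sense(): the state, without advancing time (a new reading comes with each control period).
- snapshot(name): name is "scene" or "side" or "wrist"; returns the picture (480x640x3 uint8, blue, green, red); there is no depth.
- camera_params(name): a dict with "vfov" (degrees; the focal length in pixels is half the picture's height over the tangent of half this angle, whatever the lens; pixels are square), "cx", "cy" (the principal point, pixels), "R" (3x3) and "t" (3): a world point X has camera coordinates R X + t. Camera axes: x right, y down, z forward; pixel columns grow to the right and rows downward; lengths in mm; the calibration is good to about 2 mm. The wrist camera is an equidistant fisheye: a pixel r from the principal point sees the ray r / f radians off the axis. A picture is of the moment at which its call begins: read the wrist's pose just before it. camera_params takes no time and is no camera call; for the wrist camera it gives the pose at the moment of the call.
- hand_in(): hands the job in; it is judged then, once.
Trained networks look in the newest picture that a camera, given by its name, has taken for a name from the list of things; names that differ only in an ending like _2 or _b are one class to them, and where a whole thing is asked for, a point or a joint stands for the part that bears it (a point fixed in the world has none). Each returns a list of dicts, best first, with "conf" (0 to 1); they miss things now and then, are a little off and sometimes report something else, mostly with a low value. They report only what shows in the picture. A call takes as long as a camera call. They do not tell look-alikes from the thing itself.
- masks_of(camera, label): "pixels" (480x640 bool, what is visible of it) and "at" ([column, row] in pixels, amid what is visible of it).
- pinpoint(camera, label): "at" ([column, row] in pixels: a listed point, or the origin of a listed thing).
The state is a dict: "time": time; "joint_pos": joint angles; "qd": joint speeds; "joint_efforts": joint torques, N m; "tool_pos": TCP position; "tcp_rot": TCP orientation; "ft_force": force on the tool from outside, world axes, zero at the start; "wrist_torque": the same for the moment, N m; "finger_gap": finger opening in mm; "grip_force": force on a finger pad.
Only numpy, scipy, OpenCV 4.12 (cv2) and the standard library are available. Lean on these libraries where they do the work, as an engineer would, in place of code of your own. Each camera call takes 0.05 s, during which the arm holds its last target. There are 200 camera calls.

## Task

The four black transformer blocks on the green mat look alike, but some are finished (wound and potted solid) and the others are empty mock-up shells: tell them by their weight as you lift them. Put every finished one in the blue tray and every empty shell in the yellow tray, set down rather than dropped, each standing upright flat on the tray's floor, none stacked or leaning on a wall. Leave the loupe, boards, tools and solder reel where they are.

Things in the scene. Friction and masses are not known exactly. Their poses are not given: they have to be found in the camera images.
- block_a: one of four look-alike black transformer blocks, 52 x 42 x 38 mm (own x, y, z), pale label on top, tin tabs sticking out 4 mm low on the +-x ends; loose, upright on the mat. Origin: centre of underside, z up. Grip the plain +-y faces. Solid ones weigh 0.28-0.45 kg, empty shells 0.05-0.09 kg; neither looks nor name tell which, and it changes with each start
- block_b: one of four look-alike black transformer blocks, 52 x 42 x 38 mm (own x, y, z), pale label on top, tin tabs sticking out 4 mm low on the +-x ends; loose, upright on the mat. Origin: centre of underside, z up. Grip the plain +-y faces. Solid ones weigh 0.28-0.45 kg, empty shells 0.05-0.09 kg; neither looks nor name tell which, and it changes with each start
- block_c: one of four look-alike black transformer blocks, 52 x 42 x 38 mm (own x, y, z), pale label on top, tin tabs sticking out 4 mm low on the +-x ends; loose, upright on the mat. Origin: centre of underside, z up. Grip the plain +-y faces. Solid ones weigh 0.28-0.45 kg, empty shells 0.05-0.09 kg; neither looks nor name tell which, and it changes with each start
- block_d: one of four look-alike black transformer blocks, 52 x 42 x 38 mm (own x, y, z), pale label on top, tin tabs sticking out 4 mm low on the +-x ends; loose, upright on the mat. Origin: centre of underside, z up. Grip the plain +-y faces. Solid ones weigh 0.28-0.45 kg, empty shells 0.05-0.09 kg; neither looks nor name tell which, and it changes with each start
- blue_tray: royal blue open parts tray fixed on the mat, outside 172 x 132 x 34 mm (own x, y, z), walls and floor 4 mm, inside 164 x 124 mm. Origin: centre of underside (inner floor 4 mm above), x along the long side. Room for four blocks, two with ease side by side along x. For the finished, solid blocks. May be on the left or the right
- yellow_tray: yellow open parts tray fixed on the mat, outside 172 x 132 x 34 mm (own x, y, z), walls and floor 4 mm, inside 164 x 124 mm. Origin: centre of underside (inner floor 4 mm above), x along the long side. Room for four blocks, two with ease side by side along x. For the empty shells. May be on the left or the right
- loupe: bystander: black eye loupe with a clear foot, 35 mm across, 36 mm high, standing loose among the blocks. Origin: centre of its underside
- board_a: bystander: loose radio circuit board with tin shield cans, 102 x 36 x 16 mm (own x, y, z). Origin: centre of its underside
- board_b: bystander: a second such board, 102 x 36 x 16 mm. Origin: centre of its underside
- tweezers: bystander: steel tweezers, 115 x 14 x 7 mm, lying loose among the blocks. Origin: underside, mid-length; x along them
- screwdriver: bystander: screwdriver 170 mm long, lying loose at the back of the mat; x along its shaft
- solder_reel: bystander: reel of solder, 54 mm across, 40 mm high, standing loose. Origin: centre of its underside
Not all that is in view belongs to the job. What is shaped like the block_d but red is not meant.

How it is judged (in metres and radians):
At the end, for the whole second after the job is handed in: each solid block is in the blue tray and each empty shell in the yellow tray: inside the walls, upright to 0.12 rad, underside within 4 mm of the inner floor, its weight on that tray (solid over 1.6 N, empty 0.15 to 1.6 N), at rest (under 0.02 m/s) (((x of block_a in the frame of blue_tray between -0.075 and 0.075 m and y of block_a in the frame of blue_tray between -0.055 and 0.055 m and z of block_a in the frame of blue_tray between -0.002 and 0.008 m and angle between block_a's own z axis and vertical below 0.12 rad and contact force between block_a and blue_tray above 1.6 N) or (x of block_a in the frame of yellow_tray between -0.075 and 0.075 m and y of block_a in the frame of yellow_tray between -0.055 and 0.055 m and z of block_a in the frame of yellow_tray between -0.002 and 0.008 m and angle between block_a's own z axis and vertical below 0.12 rad and contact force between block_a and yellow_tray between 0.15 and 1.6 N)) and linear speed of each of block_a, block_b, block_c, block_d below 0.02 m/s and ((x of block_b in the frame of blue_tray between -0.075 and 0.075 m and y of block_b in the frame of blue_tray between -0.055 and 0.055 m and z of block_b in the frame of blue_tray between -0.002 and 0.008 m and angle between block_b's own z axis and vertical below 0.12 rad and contact force between block_b and blue_tray above 1.6 N) or (x of block_b in the frame of yellow_tray between -0.075 and 0.075 m and y of block_b in the frame of yellow_tray between -0.055 and 0.055 m and z of block_b in the frame of yellow_tray between -0.002 and 0.008 m and angle between block_b's own z axis and vertical below 0.12 rad and contact force between block_b and yellow_tray between 0.15 and 1.6 N)) and ((x of block_c in the frame of blue_tray between -0.075 and 0.075 m and y of block_c in the frame of blue_tray between -0.055 and 0.055 m and z of block_c in the frame of blue_tray between -0.002 and 0.008 m and angle between block_c's own z axis and vertical below 0.12 rad and contact force between block_c and blue_tray above 1.6 N) or (x of block_c in the frame of yellow_tray between -0.075 and 0.075 m and y of block_c in the frame of yellow_tray between -0.055 and 0.055 m and z of block_c in the frame of yellow_tray between -0.002 and 0.008 m and angle between block_c's own z axis and vertical below 0.12 rad and contact force between block_c and yellow_tray between 0.15 and 1.6 N)) and ((x of block_d in the frame of blue_tray between -0.075 and 0.075 m and y of block_d in the frame of blue_tray between -0.055 and 0.055 m and z of block_d in the frame of blue_tray between -0.002 and 0.008 m and angle between block_d's own z axis and vertical below 0.12 rad and contact force between block_d and blue_tray above 1.6 N) or (x of block_d in the frame of yellow_tray between -0.075 and 0.075 m and y of block_d in the frame of yellow_tray between -0.055 and 0.055 m and z of block_d in the frame of yellow_tray between -0.002 and 0.008 m and angle between block_d's own z axis and vertical below 0.12 rad and contact force between block_d and yellow_tray between 0.15 and 1.6 N))); the robot touches nothing.
It fails at once if the loupe, a board, the tweezers, the screwdriver or the solder reel is moved by more than 15 mm (distance of any of loupe, board_a, board_b, tweezers, screwdriver, solder_reel from where it was at the start of the episode above 0.015 m).
It fails at once if a block is dropped or thrown: it moves faster than 0.45 m/s (a fall of about 1 cm) with no finger on it ((contact force between block_a and the fingers below 0.1 N and linear speed of block_a above 0.45 m/s) or (contact force between block_b and the fingers below 0.1 N and linear speed of block_b above 0.45 m/s) or (contact force between block_c and the fingers below 0.1 N and linear speed of block_c above 0.45 m/s) or (contact force between block_d and the fingers below 0.1 N and linear speed of block_d above 0.45 m/s)).
It also fails if it takes over 72 s, if anything falls off the work surface, if the arm or the gripper's body presses on something with over 40 N, if the wrist force passes 120 N, or if a joint passes its speed limit or range.

## Working session

There is one attempt and no reset: what is moved stays moved. The work goes in short steps, Python scripts to look and compute and a tool call to move; the robot and the scene stay as the last step left them, time stands still between calls to the robot, and variables do not carry over. Pictures are saved under pics/ and viewed, at most 10 in all, crops included, and the job is handed in when it is done.

Besides the shell and the picture viewer there is one more tool, called after ">>>" as a command line: name --argument value ..., lists and objects as JSON in quotes. step_arm: Moves the arm, as the interface text tells. Its arguments: {"type":"object","properties":{"targets":{"type":"array","items":{"type":"object","properties":{"angular":{"type":"array","items":{"type":"number","minimum":-1,"maximum":1}},"dp":{"type":"array","items":{"type":"number","minimum":-1,"maximum":1}},"fingers":{"type":"number"}}}},"newtons":{"type":"number"}},"required":["targets"]}

```bash
mkdir -p pics
cat > h.py <<'E'
import numpy as np, cv2
from bench import *
def ray(cam,px,P=None):
    P=P or camera_params(cam);f=240/np.tan(np.radians(P['vfov']/2))
    u=np.array([px[0]-P['cx'],px[1]-P['cy']])/f
    if cam=='wrist':
        r=np.linalg.norm(u);d=np.r_[u/max(r,1e-9)*np.sin(r),np.cos(r)]
    else: d=np.r_[u,1]
    R=np.array(P['R']);t=np.array(P['t'])
    return -R.T@t, R.T@d
def onz(cam,px,z,P=None):
    o,d=ray(cam,px,P);return (o+d*(z-o[2])/d[2])[:2]
E
python3 - <<'E'
from h import *
print(sense())
for c in ['scene','side','wrist']:
    P=camera_params(c);print(c,P['vfov'],np.round(ray(c,[320,240],P)[0]),np.round(ray(c,[320,240],P)[1],2))
    cv2.imwrite(f'pics/{c}.png',snapshot(c))
for c in ['scene','wrist']:
  for l in ['block_a','blue_tray','yellow_tray','loupe','tweezers','board_a','solder_reel','screwdriver']:
    P=camera_params(c)
    print(c,l,[(np.round(d['at']).tolist(),round(d['conf'],2),np.round(onz(c,d['at'],0,P)).tolist()) for d in pinpoint(c,l)])
E
```

```text
{'time': 0.0, 'joint_pos': array([-4.89274724e+00,  7.51453979e+00,  8.53261307e+01, -4.80004170e-04,
        8.72601778e+01, -4.89307241e+00]), 'qd': array([ 0.02576957, -0.04039455,  0.0523887 ,  0.04515571,  0.10464696,
       -0.00949934]), 'joint_efforts': array([-1.90700346e-03, -5.69404185e+01, -5.00557995e+01, -2.19391650e-04,
        1.44415747e-02,  7.24149572e-05]), 'tool_pos': array([5.99485298e+02, 6.66090819e-02, 2.30280510e+02]), 'tcp_rot': array([-1.79899478e+02, -8.12433183e-03,  9.00003414e+01]), 'ft_force': array([-0.54492335, -0.03572364,  0.3789004 ]), 'wrist_torque': array([ 0.00632816,  0.00377659, -0.00520948]), 'grip_force': 0.0, 'finger_gap': 85.25809735589434}
scene 54.139083945339465 [ 892. -319.  751.] [-0.36  0.37 -0.86]
side 56.15015154256851 [220. 524. 616.] [ 0.43 -0.59 -0.69]
wrist 65.70646984690485 [600.  73. 371.] [ 0.   -0.28 -0.96]
scene block_a [([308.0, 177.0], 0.94, [456.0, 95.0]), ([241.0, 226.0], 0.93, [451.0, -78.0]), ([375.0, 232.0], 0.84, [639.0, 92.0]), ([249.0, 319.0], 0.75, [603.0, -190.0]), ([211.0, 275.0], 0.73, [491.0, -183.0]), ([3
[... 392 characters left out ...]
.0])]
scene solder_reel [([276.0, 420.0], 0.78, [756.0, -268.0])]
scene screwdriver [([474.0, 207.0], 0.69, [738.0, 273.0])]
wrist block_a [([187.0, 124.0], 0.93, [465.0, 88.0]), ([180.0, 277.0], 0.93, [443.0, -80.0]), ([231.0, 357.0], 0.93, [493.0, -184.0]), ([317.0, 370.0], 0.69, [599.0, -201.0]), ([376.0, 283.0], 0.58, [663.0, -85.0])]
wrist blue_tray [([365.0, 117.0], 0.23, [646.0, 91.0])]
wrist yellow_tray []
wrist loupe [([267.0, 277.0], 0.73, [544.0, -78.0])]
wrist tweezers [([271.0, 95.0], 0.79, [553.0, 113.0])]
wrist board_a [([474.0, 153.0], 0.89, [764.0, 59.0]), ([474.0, 281.0], 0.57, [779.0, -85.0])]
wrist solder_reel [([433.0, 408.0], 0.65, [756.0, -274.0])]
wrist screwdriver []
```

View pics/scene.png

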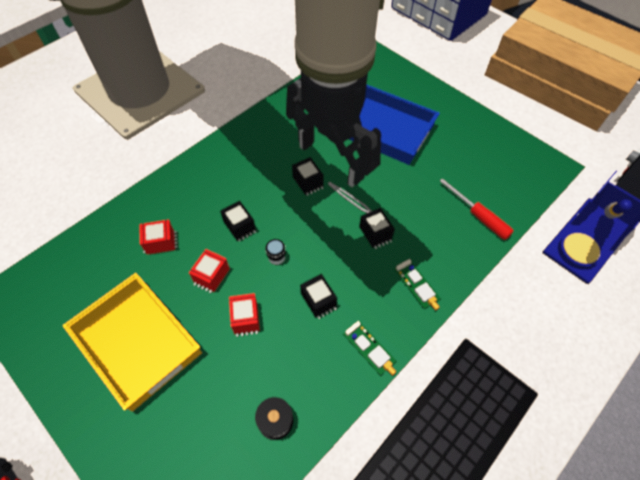

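View pics/wrist.png

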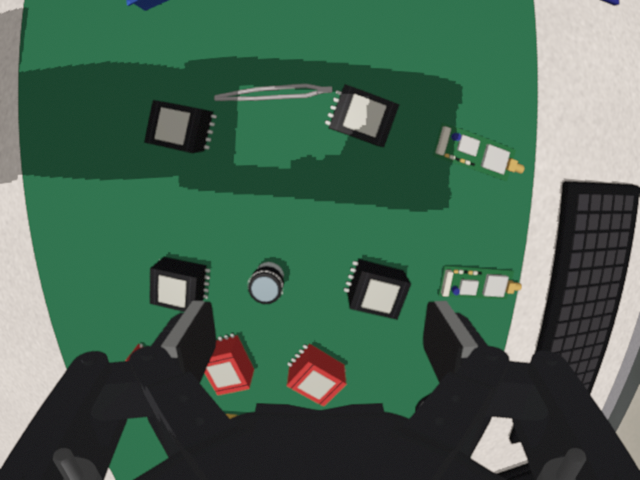

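Black blocks in the scene view are at (308,177), (237,220), (377,228) and (318,295). The look-alikes are the red ones at (157,237), (209,270) and (244,314), and the black loupe at (275,250). I choose the four black ones. The blue tray is at the top (+y) and the yellow one at lower left (-y). Next I fit poses from the masks in both cameras.

```bash
cat >> h.py <<'E'
from scipy.optimize import minimize
def proj(cam,X,P):
    f=240/np.tan(np.radians(P['vfov']/2));c=X@np.array(P['R']).T+np.array(P['t'])
    if cam=='wrist':
        r=np.linalg.norm(c[:,:2],axis=1);th=np.arctan2(r,c[:,2]);q=c[:,:2]/r[:,None]*th[:,None]
    else:q=c[:,:2]/c[:,2:]
    return q*f+[P['cx'],P['cy']]
def box(l,w,h,z0=0,n=1):
    return np.array([[sx*l/2,sy*w/2,z] for sx in(-1,1) for sy in(-1,1) for z in (z0,z0+h)])
BL=np.vstack([box(52,42,38),box(60,34,4,2)]);TR=box(172,132,34)
def fit(shape,obs,x0,yaws):
    # obs: list of (cam,P,mask)
    S=4;M=[(c,P,cv2.resize(m.astype(np.float32),None,fx=S,fy=S,interpolation=cv2.INTER_LINEAR)>.5) for c,P,m in obs]
    R=[]
    for c,P,m in M:
        ys,xs=np.nonzero(m);R.append((max(xs.min()-60,0),max(ys.min()-60,0),xs.max()+60,ys.max()+60))
    def cost(p):
        a=np.radians(p[2]);A=np.array([[np.cos(a),-np.sin(a),0],[np.sin(a),np.cos(a),0],[0,0,1]])
        X=shape@A.T+[p[0],p[1],0];e=0
        for (c,P,m),(x0,y0,x1,y1) in zip(M,R):
            q=proj(c,X,P)*S+S/2-.5
            hull=cv2.convexHull((q-[x0,y0]).astype(np.float32))
            mm=m[y0:y1,x0:x1];im=np.zeros(mm.shape,np.uint8)
            cv2.fillConvexPoly(im,np.round(hull*16).astype(np.int32),1,shift=4)
            im=im>0;e+=1-(im&mm).sum()/max((im|mm).sum(),1)
        return e/len(M)
    best=[]
    for y in yaws:
        s=np.array([[x0[0],x0[1],y]]+[[x0[0]+12*(i==0),x0[1]+12*(i==1),y+12*(i==2)] for i in range(3)])
        r=minimize(cost,s[0],method='Nelder-Mead',options=dict(initial_simplex=s,xatol=.1,fatol=1e-4,maxfev=150));best.append((r.fun,*np.round(r.x,1)))
    return sorted(best)
E
python3 - <<'E'
from h import *
pos={'A':(456,92),'B':(447,-79),'C':(644,92),'D':(662,-84)}
obs={k:[] for k in pos}
for c in ['scene','wrist']:
    P=camera_params(c);im=snapshot(c)
    for d in masks_of(c,'block_a'):
        o=onz(c,d['at'],19,P);k=min(pos,key=lambda k:np.hypot(*(o-pos[k])))
        col=im[d['pixels']].mean(0)
        if np.hypot(*(o-pos[k]))<35 and d['conf']>.3 : obs[k].append((c,P,d['pixels']));print(c,k,round(d['conf'],2),np.round(o),col.round(),d['pixels'].sum())
for k in pos:
    print(k,[f[:4] for f in fit(BL,obs[k],pos[k],[0,30,60,90,120,150])[:3]])
    for o in obs[k]: print('  ',o[0],fit(BL,[o],pos[k],[0,45,90,135])[:2])
P=camera_params('scene')
for t,x0 in [('yellow_tray',(501,-345)),('blue_tray',(486,307))]:
    for c in ['scene','side']:
        P=camera_params(c);snapshot(c);m=masks_of(c,t)
        if m: print(t,c,m[0]['conf'],m[0]['pixels'].sum(),fit(TR,[(c,P,m[0]['pixels'])],x0,[0,45,90,135])[:2])
E
```

```text
scene C 0.83 [637.  95.] [52. 58. 55.] 1000
scene A 0.71 [464.  87.] [36. 39. 38.] 821
scene B 0.57 [447. -75.] [73. 81. 78.] 857
wrist B 0.87 [445. -80.] [78. 82. 82.] 2503
wrist A 0.8 [464.  87.] [55. 59. 58.] 2816
wrist D 0.76 [661. -86.] [82. 86. 85.] 2761
wrist C 0.58 [640.  93.] [93. 97. 97.] 2900
A [(np.float64(0.049161367405922196), np.float64(461.6), np.float64(86.5), np.float64(-15.3)), (np.float64(0.04923680523237223), np.float64(461.6), np.float64(86.5), np.float64(164.7)), (np.float64(0.04970125302109768), np.float64(461.5), np.float64(86.6), np.float64(164.7))]
   scene [(np.float64(0.05283129013426735), np.float64(461.5), np.float64(86.6), np.float64(-16.2)), (np.float64(0.05400291120815137), np.float64(461.2), np.float64(86.7), np.float64(164.9))]
   wrist [(np.float64(0.043175397355992184), np.float64(461.7), np.float64(86.4), np.float64(165.0)), (np.float64(0.04338366757857093), np.float64(461.6), np.float64(86.4), np.float64(-15.3))]
B [(np.float64(0.08951661319172122), np.float64(445.9), np.float64(-79.0), np.float64(171.3)), (np.float64(0.08973285561116434), np.f
[... 1812 characters left out ...]
330804), np.float64(502.6), np.float64(-347.1), np.float64(-0.9))]
yellow_tray side 0.59 3658 [(np.float64(0.03811896392860803), np.float64(504.0), np.float64(-352.7), np.float64(178.5)), (np.float64(0.039421387510021666), np.float64(504.3), np.float64(-352.9), np.float64(-2.0))]
blue_tray scene 0.98 3542 [(np.float64(0.24911399881866514), np.float64(479.9), np.float64(311.8), np.float64(13.6)), (np.float64(0.24915856520281598), np.float64(479.9), np.float64(311.7), np.float64(13.5))]
blue_tray side 0.94 12772 [(np.float64(0.045163247135714735), np.float64(480.9), np.float64(304.3), np.float64(194.7)), (np.float64(0.04564668584512421), np.float64(481.1), np.float64(304.3), np.float64(14.4))]
```

View pics/side.png

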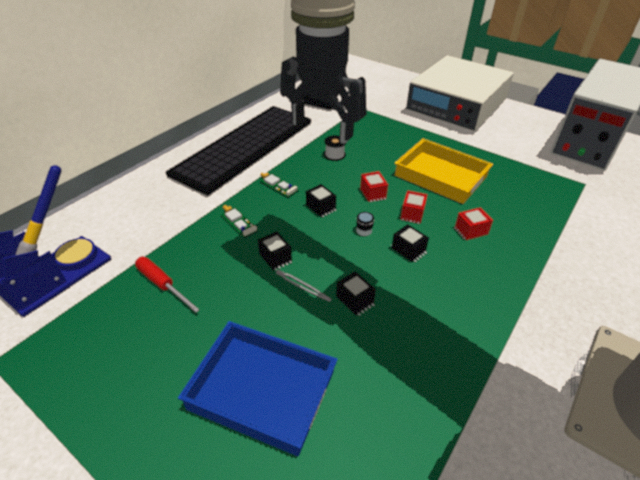

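The side view shows the same four black blocks at (320,200), (411,243), (275,248) and (356,293), with the blue tray at (265,385) and the yellow at (445,170). I start with block A at (462, 86), yaw -15.

>>> step_arm --targets '[{"dp": [0.43,-0.69,0.5],"angular": [0,0,-0.415],"fingers": 0},{"dp": [0.43,-0.69,0.5],"angular": [0,0,-0.415],"fingers": 0},{"dp": [0.43,-0.69,0.5],"angular": [0,0,-0.415],"fingers": 0},{"dp": [0.43,-0.69,0.5],"angular": [0,0,-0.415],"fingers": 0},{"dp": [0.43,-0.69,0.5],"angular": [0,0,-0.415],"fingers": 0},{"dp": [0.43,-0.69,0.5],"angular": [0,0,-0.415],"fingers": 0},{"dp": [0.43,-0.69,0.5],"angular": [0,0,-0.415],"fingers": 0},{"dp": [0.43,-0.69,0.5],"angular": [0,0,-0.415],"fingers": 0}]' --newtons 50

```text
time: 2.55
tool_pos: [462.1, 86.1, 131.4]
tcp_rot: [180.0, 0.0, 164.6]
ft_force: [-0.5, 1.2, -1.2]
finger_gap: 85.7
grip_force: 0.0
```

```bash
cat >> h.py <<'E'
def go(x,y,z,psi):
    s=sense();a=s['tcp_rot'][2];p=s['tool_pos'];r=np.radians(a);d=np.array([x,y,z])-p
    t=(psi-a+180)%360-180
    print('t',round(s['time'],2),'pos',p.round(1),'rot',s['tcp_rot'].round(1),'gap',round(s['finger_gap'],1),'grip',round(s['grip_force'],1),'F',s['ft_force'].round(2),'| dp',np.round([(d[0]*np.cos(r)+d[1]*np.sin(r))/200,(d[0]*np.sin(r)-d[1]*np.cos(r))/200,-d[2]/200],3),'turn z',round(-t/180,3))
E
python3 - <<'E'
from h import *
go(461.6,86.5,4,164.7)
print(sense()['joint_pos'].round(1))
cv2.imwrite('pics/close.png',snapshot('wrist'))
P=camera_params('wrist')
for d in masks_of('wrist','block_a'):
    o=onz('wrist',d['at'],19,P)
    f=fit(BL,[('wrist',P,d['pixels'])],o,[-15,-60]); print(np.round(o),d['conf'],d['pixels'].sum(),np.round(f[0],3))
E
```

```text
t 2.55 pos [462.1  86.1 131.4] rot [180.    0.  164.6] gap 85.7 grip 0.0 F [-0.51  1.17 -1.19] | dp [0.003 0.002 0.637] turn z -0.0
[  4.3  -9.  112.2   0.   76.8 -70.3]
[ 377. -185.] 0.76 1454 [ 1.570e-01  3.779e+02 -2.089e+02 -7.680e+01]
[616. 101.] 0.66 1190 [ 5.53e-01  5.91e+02  9.89e+01 -8.80e+00]
[ 494. -185.] 0.61 2662 [ 2.200e-02  4.917e+02 -1.839e+02 -7.190e+01]
[449. -81.] 0.6 4728 [ 3.600e-02  4.469e+02 -8.070e+01 -1.120e+01]
```

View pics/close.png

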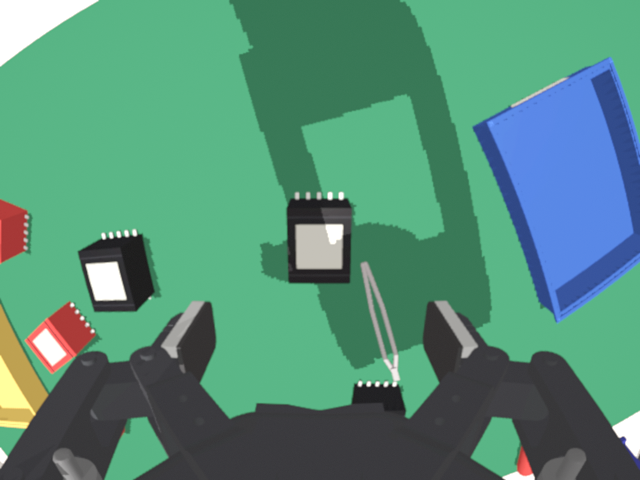

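The view shows block A in black at (320,240), square between the fingers. The tweezer tip at (365,265) is near the +y finger's path, so I check that distance.

Run:
```python
from h import *
P=camera_params('wrist')
a=np.radians(-15.3);c=np.array([461.6,86.5])
for px in [(363,262),(369,264),(382,318),(397,380)]:
    o=onz('wrist',px,3,P);d=o-c;print(px,o.round(),'block frame',np.round([d@[np.cos(a),np.sin(a)],d@[-np.sin(a),np.cos(a)]],1))
m=masks_of('wrist','tweezers')
for c2 in ['wrist']:
  snapshot(c2)
  for l in ['blue_tray']:
    for d in masks_of(c2,l): print(l,d['conf'],d['pixels'].sum(),fit(TR,[(c2,P,d['pixels'])],(480,305),[14])[0])
# block A by threshold
im=snapshot('wrist');g=(im.max(2)<50).astype(np.uint8);g[300:]=0
m=np.zeros((480,640),bool);n,lab,st,_=cv2.connectedComponentsWithStats(g)
L=[i for i in range(1,n) if 280<=st[i,0]<=300 and st[i,4]>800]
for i in L:
    h=cv2.convexHull(np.argwhere(lab==i)[:,::-1].astype(np.int32));k=np.zeros((480,640),np.uint8);cv2.fillConvexPoly(k,h,1)
    print(st[i],fit(box(52,42,38),[('wrist',P,k>0)],(461,86),[-15])[0])
```

```text
(363, 262) [495. 113.] block frame [25.2 34.1]
(369, 264) [498. 117.] block frame [26.9 38.9]
(382, 318) [547. 117.] block frame [74.6 51.9]
(397, 380) [616. 118.] block frame [140.7  70.8]
blue_tray 0.96 28458 (np.float64(0.048956645478724026), np.float64(478.9), np.float64(309.6), np.float64(14.6))
[ 288  199   62   84 2218] (np.float64(0.04533221974758728), np.float64(463.3), np.float64(86.1), np.float64(-15.2))
```

>>> step_arm --targets '[{"dp": [0,0,0.25],"angular": [0,0,0],"fingers": 0},{"dp": [0,0,0.5],"angular": [0,0,0],"fingers": 0},{"dp": [0,0,0.635],"angular": [0,0,0],"fingers": 0},{"dp": [0,0,0.635],"angular": [0,0,0],"fingers": 0},{"dp": [0,0,0.635],"angular": [0,0,0],"fingers": 1},{"dp": [0,0,0.635],"angular": [0,0,0],"fingers": 1},{"dp": [0,0,0.635],"angular": [0,0,0],"fingers": 1},{"dp": [0,0,0.635],"angular": [0,0,0],"fingers": 1}]' --newtons 50

```text
time: 3.85
tool_pos: [463.7, 86.2, 6.1]
tcp_rot: [179.9, 0.2, 164.7]
ft_force: [0.2, 0.4, 6.9]
finger_gap: 41.2
grip_force: 51.4
```

```bash
python3 -c "
from h import *
go(461.6,86.5,104,164.7)"
```

```text
t 3.85 pos [463.7  86.2   6.1] rot [179.9   0.2 164.7] gap 41.2 grip 51.4 F [0.21 0.43 6.85] | dp [ 0.011 -0.001 -0.489] turn z -0.0
```

>>> step_arm --targets '[{"dp": [0,0,-0.1],"angular": [0,0,0],"fingers": 1},{"dp": [0,0,-0.25],"angular": [0,0,0],"fingers": 1},{"dp": [0,0,-0.4],"angular": [0,0,0],"fingers": 1},{"dp": [0,0,-0.5],"angular": [0,0,0],"fingers": 1},{"dp": [0,0,-0.5],"angular": [0,0,0],"fingers": 1},{"dp": [0,0,-0.5],"angular": [0,0,0],"fingers": 1},{"dp": [0,0,-0.5],"angular": [0,0,0],"fingers": 1},{"dp": [0,0,-0.5],"angular": [0,0,0],"fingers": 1}]'

```text
time: 4.85
tool_pos: [461.3, 86.0, 103.3]
tcp_rot: [-180.0, -0.1, 164.7]
ft_force: [0.7, 0.2, -1.1]
finger_gap: 41.4
grip_force: 50.6
```

```bash
python3 -c "
from h import *
go(479.5-39,308-10,104,194.3)
F=[]
for i in range(5):
    snapshot('side');F.append(sense()['ft_force'])
print(np.round(F,2))
go(502.5-39,-348,104,180)"
```

```text
t 4.85 pos [461.3  86.  103.3] rot [-1.800e+02 -1.000e-01  1.647e+02] gap 41.4 grip 50.6 F [ 0.68  0.17 -1.15] | dp [ 0.38   0.995 -0.003] turn z -0.164
[[ 0.91 -0.9  -0.9 ]
 [-0.46 -0.61 -0.01]
 [-0.16 -0.44 -0.93]
 [-0.03  0.27 -1.53]
 [ 0.32  0.67 -1.15]]
t 5.1 pos [461.9  86.  104.1] rot [-180.    -0.   164.7] gap 41.7 grip 50.6 F [ 0.32  0.67 -1.15] | dp [-5.800e-01 -2.091e+00  1.000e-03] turn z -0.085
```

>>> step_arm --targets '[{"dp": [-0.04,-0.13,0],"angular": [0,0,0],"fingers": 1},{"dp": [-0.08,-0.28,0],"angular": [0,0,0],"fingers": 1},{"dp": [-0.12,-0.42,0],"angular": [0,0,0],"fingers": 1},{"dp": [-0.16,-0.56,0],"angular": [0,0,0],"fingers": 1},{"dp": [-0.2,-0.7,0],"angular": [0,0,0],"fingers": 1},{"dp": [-0.24,-0.84,0],"angular": [0,0,0],"fingers": 1},{"dp": [-0.27,-0.95,0],"angular": [0,0,0],"fingers": 1},{"dp": [-0.28,-1,0],"angular": [0,0,0],"fingers": 1}]'

```text
time: 6.1
tool_pos: [463.2, -122.7, 104.3]
tcp_rot: [-180.0, 0.0, 164.6]
ft_force: [-0.1, 0.3, -0.7]
finger_gap: 41.1
grip_force: 50.8
```

>>> step_arm --targets '[{"dp": [-0.04,-0.13,0],"angular": [0,0,0],"fingers": 1},{"dp": [-0.08,-0.28,0],"angular": [0,0,-0.04],"fingers": 1},{"dp": [-0.12,-0.42,0],"angular": [0,0,-0.08],"fingers": 1},{"dp": [-0.16,-0.56,0],"angular": [0,0,-0.08],"fingers": 1},{"dp": [-0.2,-0.7,0],"angular": [0,0,-0.08],"fingers": 1},{"dp": [-0.24,-0.84,0],"angular": [0,0,-0.08],"fingers": 1},{"dp": [-0.28,-1,0],"angular": [0,0,-0.08],"fingers": 1},{"dp": [-0.28,-1,0],"angular": [0,0,-0.08],"fingers": 1}]'

```text
time: 7.1
tool_pos: [464.4, -330.8, 104.3]
tcp_rot: [-180.0, 0.0, 179.0]
ft_force: [-0.3, 0.6, -0.7]
finger_gap: 41.3
grip_force: 50.9
```

```bash
python3 -c "
from h import *
go(463,-348.5,10,179)
P=camera_params('wrist');snapshot('wrist')
for d in masks_of('wrist','yellow_tray')[:1]: print(d['conf'],d['pixels'].sum(),fit(TR,[('wrist',P,d['pixels'])],(503,-349),[0])[0])
print(sense()['ft_force'],sense()['joint_pos'].round())
"
```

```text
t 7.1 pos [ 464.4 -330.8  104.3] rot [-180.    0.  179.] gap 41.3 grip 50.9 F [-0.29  0.56 -0.73] | dp [ 0.006 -0.089  0.471] turn z -0.0
0.8 22807 (np.float64(0.566890243590596), np.float64(501.5), np.float64(-350.7), np.float64(-2.2))
[-0.21901743 -0.24858334 -0.86379483] [ -40.    8.   98.    0.   74. -130.]
```

>>> step_arm --targets '[{"dp": [0.005,-0.09,0.1],"angular": [0,0,0],"fingers": 1},{"dp": [0.005,-0.09,0.22],"angular": [0,0,0],"fingers": 1},{"dp": [0.005,-0.09,0.34],"angular": [0,0,0],"fingers": 1},{"dp": [0.005,-0.09,0.42],"angular": [0,0,0],"fingers": 1},{"dp": [0.005,-0.09,0.455],"angular": [0,0,0],"fingers": 1},{"dp": [0.005,-0.09,0.47],"angular": [0,0,0],"fingers": 1},{"dp": [0.005,-0.09,0.47],"angular": [0,0,0],"fingers": 1},{"dp": [0.005,-0.09,0.47],"angular": [0,0,0],"fingers": 1}]'

```text
time: 8.2
tool_pos: [463.7, -347.8, 11.2]
tcp_rot: [-179.9, 0.1, 179.1]
ft_force: [-0.4, -0.2, -1.2]
finger_gap: 41.2
grip_force: 50.9
```

```bash
python3 -c "
from h import *
go(463,-348.5,110,179);snapshot('side');go(445.5,-79.3,110,170)"
```

```text
t 8.2 pos [ 463.7 -347.8   11.2] rot [-1.799e+02  1.000e-01  1.791e+02] gap 41.2 grip 50.9 F [-0.37 -0.15 -1.2 ] | dp [ 0.003 -0.004 -0.494] turn z 0.001
t 8.25 pos [ 463.6 -347.8   11.1] rot [-1.800e+02  1.000e-01  1.791e+02] gap 41.5 grip 50.9 F [ 0.57 -1.29 -0.85] | dp [ 0.112  1.341 -0.494] turn z 0.051
```

>>> step_arm --targets '[{"dp": [0,0,0.006],"angular": [0,0,0],"fingers": 1},{"dp": [0,0,0.012],"angular": [0,0,0],"fingers": 1},{"dp": [0,0,0.012],"angular": [0,0,0],"fingers": 1},{"dp": [0,0,0.012],"angular": [0,0,0],"fingers": 0.3},{"dp": [0,0,0.012],"angular": [0,0,0],"fingers": 0.3},{"dp": [0,0,0.012],"angular": [0,0,0],"fingers": 0.3},{"dp": [0,0,-0.05],"angular": [0,0,0],"fingers": 0.3},{"dp": [0,0,-0.2],"angular": [0,0,0],"fingers": 0.3}]'

```text
time: 9.25
tool_pos: [462.1, -346.3, 49.6]
tcp_rot: [179.9, -0.2, 179.1]
ft_force: [0.6, -0.4, -0.7]
finger_gap: 60.2
grip_force: 0.0
```

```bash
python3 -c "
from h import *
go(445.5,-79.3,110,170)"
```

```text
t 9.25 pos [ 462.1 -346.3   49.6] rot [179.9  -0.2 179.1] gap 60.2 grip 0.0 F [ 0.65 -0.36 -0.68] | dp [ 0.104  1.334 -0.302] turn z 0.051
```

>>> step_arm --targets '[{"dp": [0,0,-0.25],"angular": [0,0,0],"fingers": 0},{"dp": [0.02,0.25,-0.3],"angular": [0,0,0],"fingers": 0},{"dp": [0.04,0.5,-0.3],"angular": [0,0,0.05],"fingers": 0},{"dp": [0.08,0.75,-0.3],"angular": [0,0,0.05],"fingers": 0},{"dp": [0.08,1,-0.3],"angular": [0,0,0.05],"fingers": 0},{"dp": [0.08,1,-0.3],"angular": [0,0,0.05],"fingers": 0},{"dp": [0.08,1,-0.3],"angular": [0,0,0.05],"fingers": 0},{"dp": [0.08,1,-0.3],"angular": [0,0,0.05],"fingers": 0}]'

```text
time: 10.25
tool_pos: [450.6, -148.2, 110.7]
tcp_rot: [-180.0, 0.0, 170.0]
ft_force: [-0.0, -0.3, 0.2]
finger_gap: 85.5
grip_force: 0.0
```

Run:
```python
from h import *
go(445.5,-79.3,106,170)
P=camera_params('wrist');snapshot('wrist')
for d in masks_of('wrist','block_a'):
    o=onz('wrist',d['at'],19,P)
    if o[1]>-130 and d['conf']>.3: print(np.round(o),round(d['conf'],2),d['pixels'].sum(),np.round(fit(BL,[('wrist',P,d['pixels'])],o,[-10])[0],2))
```

```text
t 10.25 pos [ 450.6 -148.2  110.7] rot [-180.    0.  170.] gap 85.5 grip 0.0 F [-0.04 -0.28  0.18] | dp [0.085 0.335 0.024] turn z 0.0
[632. 104.] 0.81 1714 [2.900e-01 6.324e+02 1.019e+02 4.080e+01]
[448. -78.] 0.6 6926 [ 5.000e-02  4.478e+02 -7.890e+01 -1.000e+01]
```

>>> step_arm --targets '[{"dp": [0.04,0.18,0],"angular": [0,0,0],"fingers": 0},{"dp": [0.08,0.336,0.05],"angular": [0,0,0],"fingers": 0},{"dp": [0.08,0.336,0.2],"angular": [0,0,0],"fingers": 0},{"dp": [0.08,0.336,0.4],"angular": [0,0,0],"fingers": 0},{"dp": [0.08,0.336,0.523],"angular": [0,0,0],"fingers": 0},{"dp": [0.08,0.336,0.523],"angular": [0,0,0],"fingers": 0.3},{"dp": [0.08,0.336,0.523],"angular": [0,0,0],"fingers": 1},{"dp": [0.08,0.336,0.523],"angular": [0,0,0],"fingers": 1}]'

```text
time: 11.35
tool_pos: [447.6, -78.9, 7.4]
tcp_rot: [-180.0, 0.2, 170.1]
ft_force: [-0.1, 0.2, -1.8]
finger_gap: 41.6
grip_force: 51.9
```

>>> step_arm --targets '[{"dp": [0,0,0],"angular": [0,0,0],"fingers": 1},{"dp": [0,0,0],"angular": [0,0,0],"fingers": 1},{"dp": [0,0,-0.1],"angular": [0,0,0],"fingers": 1},{"dp": [0,0,-0.25],"angular": [0,0,0],"fingers": 1},{"dp": [0,0,-0.4],"angular": [0,0,0],"fingers": 1},{"dp": [0,0,-0.5],"angular": [0,0,0],"fingers": 1},{"dp": [0,0,-0.5],"angular": [0,0,0],"fingers": 1},{"dp": [0,0,-0.5],"angular": [0,0,0],"fingers": 1}]'

```text
time: 12.35
tool_pos: [445.5, -77.9, 104.7]
tcp_rot: [180.0, -0.1, 170.1]
ft_force: [0.7, 0.1, -3.4]
finger_gap: 41.3
grip_force: 52.0
```

```bash
python3 -c "
from h import *
go(480-38.7,307-10,106,194.5)
F=[]
for i in range(4):
    snapshot('side');F.append(sense()['ft_force'])
print(np.round(F,2))
go(503+40,-348.5,106,179)"
```

```text
t 12.35 pos [445.5 -77.9 104.7] rot [ 1.800e+02 -1.000e-01  1.701e+02] gap 41.3 grip 52.0 F [ 0.74  0.07 -3.42] | dp [ 0.343  1.843 -0.007] turn z -0.136
[[-0.01 -0.09 -2.08]
 [ 0.46  0.12 -3.89]
 [-0.29  0.98 -2.98]
 [ 0.95  0.8  -3.02]]
t 12.55 pos [445.3 -77.9 104.5] rot [ 1.800e+02 -1.000e-01  1.701e+02] gap 41.5 grip 52.0 F [ 0.95  0.8  -3.02] | dp [-0.714 -1.249 -0.008] turn z -0.049
```

Block A weighs about 0.9 N, so it is an empty shell. Block B at about 3 N is solid and goes to the blue tray.

>>> step_arm --targets '[{"dp": [0.02,0.13,0],"angular": [0,0,0],"fingers": 1},{"dp": [0.05,0.28,0],"angular": [0,0,0],"fingers": 1},{"dp": [0.08,0.42,0],"angular": [0,0,0],"fingers": 1},{"dp": [0.1,0.56,0],"angular": [0,0,0],"fingers": 1},{"dp": [0.13,0.7,0],"angular": [0,0,0],"fingers": 1},{"dp": [0.15,0.82,0],"angular": [0,0,0],"fingers": 1},{"dp": [0.17,0.9,0],"angular": [0,0,0],"fingers": 1},{"dp": [0.17,0.92,0],"angular": [0,0,0],"fingers": 1}]'

```text
time: 13.55
tool_pos: [443.9, 109.6, 105.3]
tcp_rot: [-180.0, -0.0, 170.2]
ft_force: [0.4, -1.2, -3.5]
finger_gap: 41.4
grip_force: 52.7
```

>>> step_arm --targets '[{"dp": [0.02,0.13,0],"angular": [0,0,0],"fingers": 1},{"dp": [0.05,0.28,0],"angular": [0,0,-0.05],"fingers": 1},{"dp": [0.08,0.42,0],"angular": [0,0,-0.1],"fingers": 1},{"dp": [0.1,0.56,0],"angular": [0,0,-0.136],"fingers": 1},{"dp": [0.13,0.7,0],"angular": [0,0,-0.136],"fingers": 1},{"dp": [0.15,0.82,0],"angular": [0,0,-0.136],"fingers": 1},{"dp": [0.17,0.92,0],"angular": [0,0,-0.136],"fingers": 1},{"dp": [0.17,0.92,0],"angular": [0,0,-0.136],"fingers": 1}]'

```text
time: 14.55
tool_pos: [442.5, 296.8, 105.6]
tcp_rot: [-180.0, -0.0, -165.4]
ft_force: [-1.1, -0.7, -2.5]
finger_gap: 41.5
grip_force: 52.7
```

```bash
python3 -c "
from h import *
go(480-38.7,307-10,10,194.5)
im=snapshot('wrist');cv2.imwrite('pics/blue.png',im)
"
```

```text
t 14.55 pos [442.5 296.8 105.6] rot [-180.    -0.  -165.4] gap 41.5 grip 52.7 F [-1.15 -0.73 -2.51] | dp [0.005 0.003 0.478] turn z 0.001
```

View pics/blue.png

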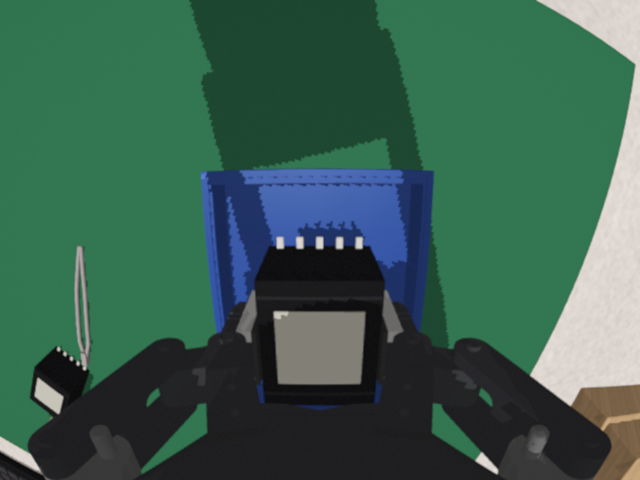

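The wrist view shows the held block at (320,340) centred across the blue tray (columns 205–432 at the far rim). I check the lengthwise position from the rim edge at (318,172).

```bash
python3 -c "
from h import *
P=camera_params('wrist')
for px in [(204,172),(318,172),(432,172)]: print(onz('wrist',px,34,P))
a=onz('wrist',(204,172),34,P);b=onz('wrist',(432,172),34,P);m=(a+b)/2;d=b-a;print(np.hypot(*d),np.degrees(np.arctan2(d[1],d[0])))
u=np.array([np.cos(np.radians(14.5)),np.sin(np.radians(14.5))]);print('centre',m+86*u)
"
```

```text
[409.84855587 217.74501424]
[394.13016422 283.08267116]
[375.95068817 347.63000843]
134.2355286420605 104.62699714129741
centre [476.16031909 304.22019168]
```

>>> step_arm --targets '[{"dp": [0,0,0.1],"angular": [0,0,0],"fingers": 1},{"dp": [0,0,0.22],"angular": [0,0,0],"fingers": 1},{"dp": [0,0,0.34],"angular": [0,0,0],"fingers": 1},{"dp": [0,0,0.42],"angular": [0,0,0],"fingers": 1},{"dp": [0,0,0.455],"angular": [0,0,0],"fingers": 1},{"dp": [0,0,0.47],"angular": [0,0,0],"fingers": 1},{"dp": [0,0,0.48],"angular": [0,0,0],"fingers": 1},{"dp": [0,0,0.48],"angular": [0,0,0],"fingers": 1}]'

```text
time: 15.6
tool_pos: [443.0, 296.2, 11.4]
tcp_rot: [-180.0, 0.1, -165.4]
ft_force: [-5.3, -4.3, 6.8]
finger_gap: 41.4
grip_force: 53.8
```

>>> step_arm --targets '[{"dp": [0,0,0],"angular": [0,0,0],"fingers": 1},{"dp": [0,0,0.004],"angular": [0,0,0],"fingers": 1},{"dp": [0,0,0.004],"angular": [0,0,0],"fingers": 0.3},{"dp": [0,0,0.004],"angular": [0,0,0],"fingers": 0.3},{"dp": [0,0,0.004],"angular": [0,0,0],"fingers": 0.3},{"dp": [0,0,-0.05],"angular": [0,0,0],"fingers": 0.3},{"dp": [0,0,-0.25],"angular": [0,0,0],"fingers": 0.3},{"dp": [0,0,-0.48],"angular": [0,0,0],"fingers": 0}]'

```text
time: 16.6
tool_pos: [441.8, 295.7, 106.6]
tcp_rot: [-180.0, -0.1, -165.4]
ft_force: [0.9, 0.0, -0.3]
finger_gap: 75.9
grip_force: 0.0
```

```bash
python3 -c "
from h import *
go(640.2,91,106,161)"
```

```text
t 16.6 pos [441.8 295.7 106.6] rot [-1.800e+02 -1.000e-01 -1.654e+02] gap 75.9 grip 0.0 F [ 0.9   0.02 -0.33] | dp [-0.703 -1.24   0.003] turn z 0.187
```

>>> step_arm --targets '[{"dp": [-0.15,-0.25,0],"angular": [0,0,0],"fingers": 0},{"dp": [-0.3,-0.5,0],"angular": [0,0,0.05],"fingers": 0},{"dp": [-0.45,-0.75,0],"angular": [0,0,0.1],"fingers": 0},{"dp": [-0.6,-0.98,0],"angular": [0,0,0.15],"fingers": 0},{"dp": [-0.703,-0.98,0],"angular": [0,0,0.187],"fingers": 0},{"dp": [-0.703,-0.98,0],"angular": [0,0,0.187],"fingers": 0},{"dp": [-0.703,-0.98,0],"angular": [0,0,0.187],"fingers": 0},{"dp": [-0.703,-0.98,0],"angular": [0,0,0.187],"fingers": 0}]'

```text
time: 17.6
tool_pos: [626.9, 142.3, 105.8]
tcp_rot: [-180.0, -0.0, 161.1]
ft_force: [-0.8, 0.1, -0.7]
finger_gap: 85.4
grip_force: 0.0
```

Run:
```python
from h import *
go(640.2,91,6,161)
P=camera_params('wrist');im=snapshot('wrist');cv2.imwrite('pics/c.png',im)
for d in masks_of('wrist','block_a'):
    o=onz('wrist',d['at'],19,P)
    if o[1]>-130 and d['conf']>.3: print(np.round(o),round(d['conf'],2),d['pixels'].sum(),np.round(fit(BL,[('wrist',P,d['pixels'])],o,[-18])[0],2))
```

```text
t 17.6 pos [626.9 142.3 105.8] rot [-180.    -0.   161.1] gap 85.4 grip 0.0 F [-0.77  0.11 -0.67] | dp [-0.146 -0.221  0.499] turn z 0.0
[640.  91.] 0.88 6617 [ 4.000e-02  6.406e+02  8.960e+01 -1.890e+01]
[646. -79.] 0.71 1932 [ 5.000e-01  6.612e+02 -8.430e+01 -1.740e+01]
```

View pics/c.png

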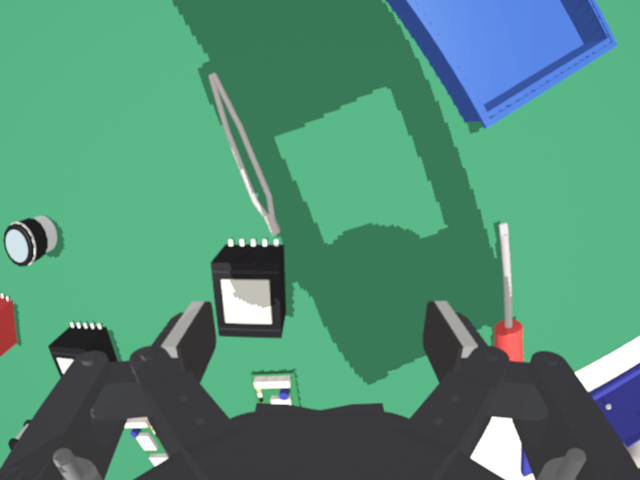

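Block C is at (250,290). The tweezer end at (276,233) and the board at (272,385) both lie off its tab ends, clear of the finger sides.

>>> step_arm --targets '[{"dp": [-0.1,-0.12,0],"angular": [0,0,0],"fingers": 0},{"dp": [-0.146,-0.224,0],"angular": [0,0,0],"fingers": 0},{"dp": [-0.146,-0.224,0.1],"angular": [0,0,0],"fingers": 0},{"dp": [-0.146,-0.224,0.35],"angular": [0,0,0],"fingers": 0},{"dp": [-0.146,-0.224,0.498],"angular": [0,0,0],"fingers": 0},{"dp": [-0.146,-0.224,0.498],"angular": [0,0,0],"fingers": 0.3},{"dp": [-0.146,-0.224,0.498],"angular": [0,0,0],"fingers": 1},{"dp": [-0.146,-0.224,0.498],"angular": [0,0,0],"fingers": 1}]'

```text
time: 18.7
tool_pos: [642.4, 90.0, 8.4]
tcp_rot: [179.9, 0.2, 160.9]
ft_force: [1.6, -0.4, -3.0]
finger_gap: 41.3
grip_force: 52.2
```

>>> step_arm --targets '[{"dp": [0,0,0],"angular": [0,0,0],"fingers": 1},{"dp": [0,0,0],"angular": [0,0,0],"fingers": 1},{"dp": [0,0,-0.1],"angular": [0,0,0],"fingers": 1},{"dp": [0,0,-0.25],"angular": [0,0,0],"fingers": 1},{"dp": [0,0,-0.4],"angular": [0,0,0],"fingers": 1},{"dp": [0,0,-0.5],"angular": [0,0,0],"fingers": 1},{"dp": [0,0,-0.5],"angular": [0,0,0],"fingers": 1},{"dp": [0,0,-0.5],"angular": [0,0,0],"fingers": 1}]'

```text
time: 19.7
tool_pos: [639.9, 89.8, 104.8]
tcp_rot: [-180.0, -0.1, 160.9]
ft_force: [-0.8, 0.4, -4.3]
finger_gap: 41.3
grip_force: 52.3
```

```bash
python3 -c "
from h import *
go(478+40*.968,305.7+10,106,194.5)
F=[]
for i in range(4):
    snapshot('side');F.append(sense()['ft_force'])
print(np.round(F,2))
go(503+40,-349.5,106,179)"
```

```text
t 19.7 pos [639.9  89.8 104.8] rot [-1.800e+02 -1.000e-01  1.609e+02] gap 41.3 grip 52.3 F [-0.85  0.4  -4.25] | dp [ 0.951  0.866 -0.006] turn z -0.187
[[-0.38  0.14 -3.94]
 [-0.14 -0.11 -4.54]
 [-0.37 -0.   -4.27]
 [ 0.77  0.09 -4.65]]
t 19.9 pos [639.8  89.8 104.4] rot [-1.799e+02 -1.000e-01  1.609e+02] gap 41.7 grip 52.3 F [ 0.77  0.09 -4.65] | dp [-0.261 -2.234 -0.008] turn z -0.1
```

Block C at about 4.3 N is solid, so it goes to the free half of the blue tray.

>>> step_arm --targets '[{"dp": [0.1,0.09,-0.02],"angular": [0,0,0],"fingers": 1},{"dp": [0.25,0.23,-0.02],"angular": [0,0,-0.05],"fingers": 1},{"dp": [0.41,0.37,-0.02],"angular": [0,0,-0.1],"fingers": 1},{"dp": [0.57,0.52,-0.02],"angular": [0,0,-0.14],"fingers": 1},{"dp": [0.72,0.66,-0.02],"angular": [0,0,-0.187],"fingers": 1},{"dp": [0.86,0.78,-0.01],"angular": [0,0,-0.187],"fingers": 1},{"dp": [0.95,0.866,0],"angular": [0,0,-0.187],"fingers": 1},{"dp": [0.95,0.866,0],"angular": [0,0,-0.187],"fingers": 1}]'

```text
time: 20.9
tool_pos: [516.3, 317.1, 105.1]
tcp_rot: [180.0, -0.1, -165.3]
ft_force: [-0.4, -0.2, -5.3]
finger_gap: 41.2
grip_force: 52.4
```

```bash
python3 -c "
from h import *
go(478+40*.968,305.7+10,12.4,194.5)
im=snapshot('wrist');cv2.imwrite('pics/blue2.png',im)
"
```

```text
t 20.9 pos [516.3 317.1 105.1] rot [ 1.800e+02 -1.000e-01 -1.653e+02] gap 41.2 grip 52.4 F [-0.39 -0.19 -5.27] | dp [-0.    -0.007  0.464] turn z 0.001
```

View pics/blue2.png

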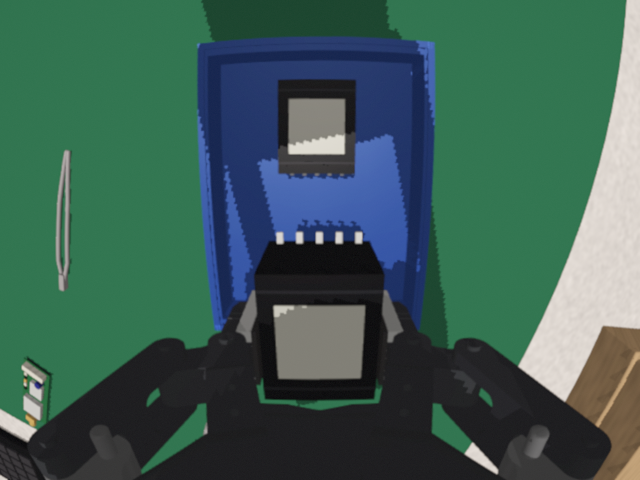

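Block B stands flat in the tray at (317,127), and the held block hides the rear rim. I check the lengthwise position from the front rim corners at (200,44) and (433,42).

```bash
python3 -c "
from h import *
P=camera_params('wrist')
a=onz('wrist',(199,44),34,P);b=onz('wrist',(433,42),34,P);m=(a+b)/2;d=b-a;print(np.hypot(*d),np.degrees(np.arctan2(d[1],d[0])))
u=np.array([np.cos(np.radians(14.6)),np.sin(np.radians(14.6))]);v=np.array([-u[1],u[0]])
c=m+86*u;print('centre',c);e=sense()['tool_pos'][:2]-c;print('tcp local',e@u,e@v)
k=onz('wrist',(317,127),42,P)-c;print('B local',k@u,k@v)
T=np.array([np.r_[c+86*u+y*v,34] for y in (-60,0,60)]);print('rear rim px',proj('wrist',T,P))
"
```

```text
135.8296074968774 105.04603256619475
centre [476.07892369 303.5802187 ]
tcp local 42.792214570603 1.7640557114310829
B local -32.84935686115634 0.8779488066176703
rear rim px [[224.5529074  316.97877947]
 [315.64318409 318.8085127 ]
 [407.12319376 317.53087631]]
```

>>> step_arm --targets '[{"dp": [0,0,0.1],"angular": [0,0,0],"fingers": 1},{"dp": [0,0,0.22],"angular": [0,0,0],"fingers": 1},{"dp": [0,0,0.34],"angular": [0,0,0],"fingers": 1},{"dp": [0,0,0.42],"angular": [0,0,0],"fingers": 1},{"dp": [0,0,0.45],"angular": [0,0,0],"fingers": 1},{"dp": [0,0,0.465],"angular": [0,0,0],"fingers": 1},{"dp": [0,0,0.475],"angular": [0,0,0],"fingers": 1},{"dp": [0,0,0.475],"angular": [0,0,0],"fingers": 1}]'

```text
time: 21.95
tool_pos: [518.6, 316.0, 12.3]
tcp_rot: [180.0, 0.1, -165.4]
ft_force: [-0.9, 0.0, 0.0]
finger_gap: 41.3
grip_force: 52.9
```

>>> step_arm --targets '[{"dp": [0,0,0.003],"angular": [0,0,0],"fingers": 1},{"dp": [0,0,0.005],"angular": [0,0,0],"fingers": 1},{"dp": [0,0,0.005],"angular": [0,0,0],"fingers": 0.3},{"dp": [0,0,0.005],"angular": [0,0,0],"fingers": 0.3},{"dp": [0,0,0.005],"angular": [0,0,0],"fingers": 0.3},{"dp": [0,0,-0.05],"angular": [0,0,0],"fingers": 0.3},{"dp": [0,0,-0.25],"angular": [0,0,0],"fingers": 0.3},{"dp": [0,0,-0.48],"angular": [0,0,0],"fingers": 0}]'

```text
time: 22.95
tool_pos: [517.2, 315.3, 107.9]
tcp_rot: [-180.0, -0.1, -165.4]
ft_force: [0.3, 0.5, -0.1]
finger_gap: 76.1
grip_force: 0.0
```

```bash
python3 -c "
from h import *
go(661.5,-83,106,166)"
```

```text
t 22.95 pos [517.2 315.3 107.9] rot [-1.800e+02 -1.000e-01 -1.654e+02] gap 76.1 grip 0.0 F [ 0.32  0.54 -0.07] | dp [-0.197 -2.109  0.009] turn z 0.159
```

>>> step_arm --targets '[{"dp": [-0.02,-0.2,0],"angular": [0,0,0],"fingers": 0},{"dp": [-0.04,-0.4,0],"angular": [0,0,0],"fingers": 0},{"dp": [-0.06,-0.6,0],"angular": [0,0,0],"fingers": 0},{"dp": [-0.08,-0.8,0],"angular": [0,0,0],"fingers": 0},{"dp": [-0.1,-0.98,0],"angular": [0,0,0],"fingers": 0},{"dp": [-0.1,-0.98,0],"angular": [0,0,0],"fingers": 0},{"dp": [-0.1,-0.98,0],"angular": [0,0,0],"fingers": 0},{"dp": [-0.1,-0.98,0],"angular": [0,0,0],"fingers": 0}]'

```text
time: 23.95
tool_pos: [586.3, 132.0, 107.3]
tcp_rot: [180.0, 0.0, -165.4]
ft_force: [-0.6, 0.5, -0.1]
finger_gap: 85.5
grip_force: 0.0
```

>>> step_arm --targets '[{"dp": [-0.02,-0.2,0],"angular": [0,0,0],"fingers": 0},{"dp": [-0.04,-0.4,0],"angular": [0,0,0.05],"fingers": 0},{"dp": [-0.06,-0.6,0],"angular": [0,0,0.1],"fingers": 0},{"dp": [-0.08,-0.8,0],"angular": [0,0,0.159],"fingers": 0},{"dp": [-0.1,-0.92,0],"angular": [0,0,0.159],"fingers": 0},{"dp": [-0.1,-0.92,0],"angular": [0,0,0.159],"fingers": 0},{"dp": [-0.1,-0.92,0],"angular": [0,0,0.159],"fingers": 0},{"dp": [-0.1,-0.92,0],"angular": [0,0,0.159],"fingers": 0}]'

```text
time: 24.95
tool_pos: [651.9, -40.6, 107.0]
tcp_rot: [180.0, -0.0, 166.1]
ft_force: [-0.1, 0.1, -0.7]
finger_gap: 85.5
grip_force: 0.0
```

Run:
```python
from h import *
go(661.5,-83,6,166)
P=camera_params('wrist');im=snapshot('wrist')
for d in masks_of('wrist','block_a'):
    o=onz('wrist',d['at'],19,P)
    if d['conf']>.3 and o[0]>600: print(np.round(o),round(d['conf'],2),d['pixels'].sum(),np.round(fit(BL,[('wrist',P,d['pixels'])],o,[-14])[0],2))
```

```text
t 24.95 pos [651.9 -40.6 107. ] rot [180.   -0.  166.1] gap 85.5 grip 0.0 F [-0.14  0.12 -0.66] | dp [-0.097 -0.195  0.505] turn z 0.001
[662. -85.] 0.81 6693 [ 4.000e-02  6.609e+02 -8.260e+01 -1.460e+01]
```

>>> step_arm --targets '[{"dp": [-0.06,-0.12,0],"angular": [0,0,0],"fingers": 0},{"dp": [-0.095,-0.195,0],"angular": [0,0,0],"fingers": 0},{"dp": [-0.095,-0.195,0.1],"angular": [0,0,0],"fingers": 0},{"dp": [-0.095,-0.195,0.35],"angular": [0,0,0],"fingers": 0},{"dp": [-0.095,-0.195,0.505],"angular": [0,0,0],"fingers": 0},{"dp": [-0.095,-0.195,0.505],"angular": [0,0,0],"fingers": 0.3},{"dp": [-0.095,-0.195,0.505],"angular": [0,0,0],"fingers": 1},{"dp": [-0.095,-0.195,0.505],"angular": [0,0,0],"fingers": 1}]'

```text
time: 26.05
tool_pos: [663.1, -84.6, 8.7]
tcp_rot: [180.0, 0.2, 166.0]
ft_force: [0.5, 0.1, 0.2]
finger_gap: 41.5
grip_force: 50.4
```

>>> step_arm --targets '[{"dp": [0,0,0],"angular": [0,0,0],"fingers": 1},{"dp": [0,0,0],"angular": [0,0,0],"fingers": 1},{"dp": [0,0,-0.1],"angular": [0,0,0],"fingers": 1},{"dp": [0,0,-0.25],"angular": [0,0,0],"fingers": 1},{"dp": [0,0,-0.4],"angular": [0,0,0],"fingers": 1},{"dp": [0,0,-0.5],"angular": [0,0,0],"fingers": 1},{"dp": [0,0,-0.5],"angular": [0,0,0],"fingers": 1},{"dp": [0,0,-0.5],"angular": [0,0,0],"fingers": 1}]'

```text
time: 27.05
tool_pos: [660.4, -84.3, 104.9]
tcp_rot: [-180.0, -0.1, 166.0]
ft_force: [-0.3, 0.7, -1.2]
finger_gap: 41.1
grip_force: 50.7
```

```bash
python3 -c "
from h import *
F=[]
for i in range(5):
    snapshot('side');F.append(sense()['ft_force'])
print(np.round(F,2))
go(503+40,-349.5,106,179)"
```

```text
[[-0.37 -0.26 -1.29]
 [-0.23 -1.08 -1.45]
 [ 0.82  0.63 -1.36]
 [-0.35  0.17 -0.74]
 [ 1.13 -0.7  -0.5 ]]
t 27.3 pos [660.4 -84.3 104.7] rot [-1.80e+02 -1.00e-01  1.66e+02] gap 41.2 grip 50.7 F [ 1.13 -0.7  -0.5 ] | dp [ 0.248 -1.429 -0.006] turn z -0.072
```

Block D at about 1 N is an empty shell, so it goes to the yellow tray at tray x = +40.

>>> step_arm --targets '[{"dp": [0.02,-0.13,0],"angular": [0,0,0],"fingers": 1},{"dp": [0.05,-0.28,0],"angular": [0,0,0],"fingers": 1},{"dp": [0.08,-0.42,0],"angular": [0,0,0],"fingers": 1},{"dp": [0.1,-0.56,0],"angular": [0,0,-0.03],"fingers": 1},{"dp": [0.13,-0.7,0],"angular": [0,0,-0.072],"fingers": 1},{"dp": [0.15,-0.84,0],"angular": [0,0,-0.072],"fingers": 1},{"dp": [0.17,-0.95,0],"angular": [0,0,-0.072],"fingers": 1},{"dp": [0.17,-0.98,0],"angular": [0,0,-0.072],"fingers": 1}]'

```text
time: 28.3
tool_pos: [580.0, -267.5, 105.8]
tcp_rot: [180.0, -0.0, 178.8]
ft_force: [0.3, 0.2, -0.9]
finger_gap: 41.5
grip_force: 50.7
```

```bash
python3 -c "
from h import *
go(543,-349.5,106,179)"
```

```text
t 28.3 pos [ 580.  -267.5  105.8] rot [180.   -0.  178.8] gap 41.5 grip 50.7 F [ 0.34  0.19 -0.9 ] | dp [ 0.176 -0.414 -0.001] turn z -0.001
```

>>> step_arm --targets '[{"dp": [0.04,-0.1,0],"angular": [0,0,0],"fingers": 1},{"dp": [0.08,-0.2,0],"angular": [0,0,0],"fingers": 1},{"dp": [0.12,-0.3,0],"angular": [0,0,0],"fingers": 1},{"dp": [0.16,-0.38,0],"angular": [0,0,0],"fingers": 1},{"dp": [0.176,-0.414,0],"angular": [0,0,0],"fingers": 1},{"dp": [0.176,-0.414,0],"angular": [0,0,0],"fingers": 1},{"dp": [0.176,-0.414,0],"angular": [0,0,0],"fingers": 1},{"dp": [0.176,-0.414,0],"angular": [0,0,0],"fingers": 1}]'

```text
time: 29.3
tool_pos: [544.2, -347.8, 106.1]
tcp_rot: [180.0, 0.0, 179.0]
ft_force: [-0.5, 0.7, -0.7]
finger_gap: 41.6
grip_force: 50.7
```

```bash
python3 -c "
from h import *
go(543,-349.5,12.5,179)
im=snapshot('wrist');cv2.imwrite('pics/yel.png',im)"
```

```text
t 29.3 pos [ 544.2 -347.8  106.1] rot [180.   0. 179.] gap 41.6 grip 50.7 F [-0.48  0.69 -0.75] | dp [ 0.006 -0.009  0.468] turn z -0.0
```

View pics/yel.png

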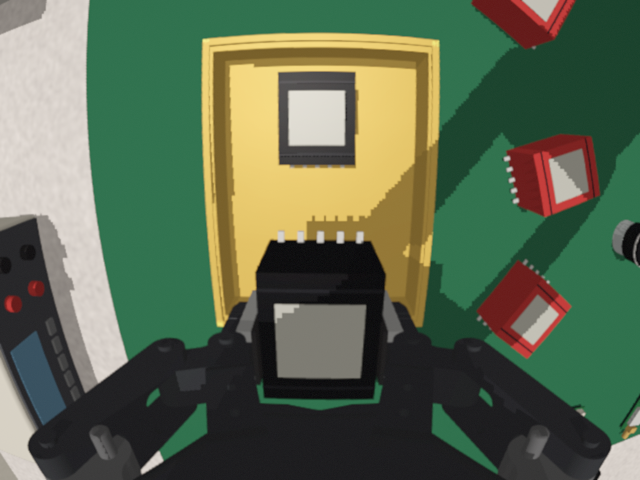

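Block A sits flat in the yellow tray at (317,118), and the held block D at (320,340) is centred in the other half. I lower it.

>>> step_arm --targets '[{"dp": [0.008,-0.003,0.1],"angular": [0,0,0],"fingers": 1},{"dp": [0.008,-0.003,0.22],"angular": [0,0,0],"fingers": 1},{"dp": [0.008,-0.003,0.34],"angular": [0,0,0],"fingers": 1},{"dp": [0.008,-0.003,0.42],"angular": [0,0,0],"fingers": 1},{"dp": [0.008,-0.003,0.45],"angular": [0,0,0],"fingers": 1},{"dp": [0.008,-0.003,0.465],"angular": [0,0,0],"fingers": 1},{"dp": [0.008,-0.003,0.475],"angular": [0,0,0],"fingers": 1},{"dp": [0.008,-0.003,0.475],"angular": [0,0,0],"fingers": 1}]'

```text
time: 30.35
tool_pos: [543.0, -349.6, 12.3]
tcp_rot: [-179.9, 0.1, 178.9]
ft_force: [-0.5, 1.5, 1.9]
finger_gap: 41.4
grip_force: 50.9
```

>>> step_arm --targets '[{"dp": [0,0,0.003],"angular": [0,0,0],"fingers": 1},{"dp": [0,0,0.005],"angular": [0,0,0],"fingers": 1},{"dp": [0,0,0.005],"angular": [0,0,0],"fingers": 0.3},{"dp": [0,0,0.005],"angular": [0,0,0],"fingers": 0.3},{"dp": [0,0,0.005],"angular": [0,0,0],"fingers": 0.3},{"dp": [0,0,-0.05],"angular": [0,0,0],"fingers": 0.3},{"dp": [0,0,-0.25],"angular": [0,0,0],"fingers": 0.3},{"dp": [0,0,-0.48],"angular": [0,0,0],"fingers": 0.3}]'

```text
time: 31.35
tool_pos: [541.7, -348.6, 107.8]
tcp_rot: [179.9, -0.1, 178.9]
ft_force: [0.4, 0.6, 0.4]
finger_gap: 59.9
grip_force: 0.0
```

>>> step_arm --targets '[{"dp": [0,0.1,-0.2],"angular": [0,0,0],"fingers": 0.3},{"dp": [0,0.3,-0.4],"angular": [0,0,0],"fingers": 0.3},{"dp": [0,0.6,-0.4],"angular": [0,0,0],"fingers": 0.3},{"dp": [0,0.8,-0.4],"angular": [0,0,0],"fingers": 0.3},{"dp": [0,0.8,-0.4],"angular": [0,0,0],"fingers": 0.3},{"dp": [0,0.8,-0.4],"angular": [0,0,0],"fingers": 0.3},{"dp": [0,0.8,-0.4],"angular": [0,0,0],"fingers": 0.3},{"dp": [0,0.8,-0.4],"angular": [0,0,0],"fingers": 0.3}]'

```text
time: 32.35
tool_pos: [545.1, -190.1, 187.0]
tcp_rot: [-180.0, -0.0, 178.8]
ft_force: [-0.6, 0.9, 0.2]
finger_gap: 59.8
grip_force: 0.0
```

```bash
python3 -c "
from h import *
im=np.hstack([snapshot('scene'),snapshot('side')]);cv2.imwrite('pics/end.png',np.vstack([cv2.resize(im[:,:640],(640,480))[:420,:560],])if 0 else cv2.resize(im,(800,300)))"
```

```text
(no output)
```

View pics/end.png

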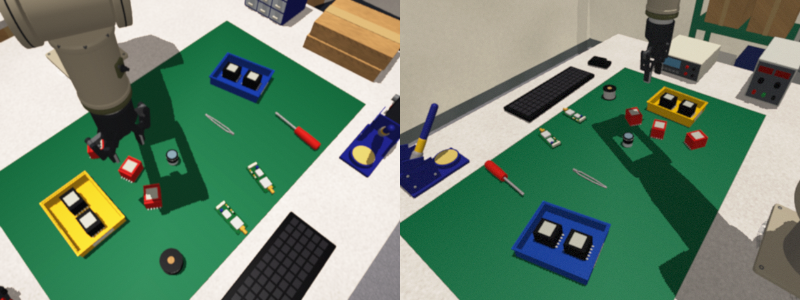

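Both views show two blocks upright in the blue tray (side view: 548,232 and 578,242) and two in the yellow tray (scene view: 75,200 and 90,220). The bystanders look unmoved and the arm is clear, so I hand in.

```bash
python3 -c "
from bench import *
print(hand_in())"
```

```text
the job is handed in; nothing more can be done
None
```

The job is handed in at about 32 s of the 72 s allowed: the two solid blocks (about 3.0 N and 4.3 N) are in the blue tray and the two empty shells (about 1 N each) are in the yellow; all four look upright and the bystanders unmoved in the last pictures, but the hand-in returned no verdict.

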